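# Hold the open canister over the viewer for a base check

### The arm

A 6-joint arm with a two-finger parallel gripper is mounted at the origin on the work surface. World frame = base frame: x ahead of the robot, y to its left, z up, the work surface at z = 0. Lengths are in m, angles in rad, forces in N, time in s.
With the tool pointing down it reaches from about 0.35 to 0.975 m from the base axis. Payload 7.1 kg.
Tool frame: the origin (TCP) lies where the fingers leave the gripper's body, on its centre line; the fingertips stand 80 mm ahead of it and the grasp point (between the pads) lies 61 mm ahead of it; z points along the fingers, y is the line along which they close (so a half turn about z gives the same grasp; the last joint's range is limited). The gripper opens to 88 mm and grips with 3 to 60 N. Pads are 20 mm wide; open, the fingers measure 115 mm over their backs; the gripper's body (75 mm by 178 mm) begins 61 mm behind the grasp point.
Start: joints at [-0.019, 0.423, 1.63, -0, 1.089, -0.019], TCP at [0.625, 0, 0.303] pointing down, gripper open.
Joint ranges: [-3, 3], [-0.9, 2.11], [0.09, 2.58], [-1.31, 4.45], [0.11, 2.69], [-2.54, 2.54]. Speed limits (rad/s): [2.39, 2.39, 3.01, 3.14, 3.14, 3.14].

### API

Orientations are given as [roll, pitch, yaw] about the fixed x, y, z axes, in that order (R = Rz(yaw) Ry(pitch) Rx(roll)).
In Python, from plant import status, cams, sign_off, nets gives the robot as it stands. The module is installed in compiled form; this text tells all that it offers.
- The arm moves only by the tool step_arm, never from a script. Its argument "rows" is a list of rows, each an object with "hand": the opening, from 0 (shut) to 1 (fully open); "linear": the shift along the tool's x, y, z as a fraction of full scale, a list of three; "yaw": the turn about the tool's z as a fraction of full scale. In form: [{"hand": hand, "linear": [dx, dy, dz], "yaw": yaw}, ...]. A call has 1 to 10 rows; each row is the pose to reach, as a shift and turn from the pose commanded when the call began, along the tool's axes at that moment; what a row does not reach only later rows make up. Full scale, the value 1, is 0.5 m for a shift and 90 degrees for a turn. A row lasts 1/10 s, in which the tool goes at most 50 mm and 8.59 degrees, less where a joint would pass 70% of its speed; a pose out of reach is approached as far as the arm can. A call with a number of a shift or a turn outside -1 to 1 is refused whole. A call with a gripper value outside its range is refused whole. The fingers move at their own pace and stop on an object; "squeeze" is the grip in N (left out, the last holds). Time passes only in rows, so rows that repeat a pose let the fingers close. It gives the time, the measured TCP pose, the force, the opening and the grip force at its end, in the units of the state.
- status.get_state(): the state, without advancing time (a new reading comes with each control period).
- cams.snapshot(name): name is "scene" or "side" or "wrist"; returns the picture (420x560x3 uint8, blue, green, red); there is no depth.
- cams.camera_info(name): a dict with "mtx" (3x3 intrinsics, pixels), "world_from_camera" (4x4, takes a point from camera to world coordinates); the wrist camera has in their place "mount" (4x4, takes a point from camera to tool coordinates, whose origin is the TCP and whose axes are the flange's). Camera axes: x right, y down, z forward; pixel columns grow to the right and rows downward; lengths in m; the calibration is good to about 2 mm. A picture is of the moment at which its call begins: read the wrist's pose just before it. camera_info takes no time and is no camera call.
- sign_off(): hands the job in; it is judged then, once.
Trained networks look in the newest picture that a camera, given by its name, has taken for a name from the list of things; names that differ only in an ending like _2 or _b are one class to them, and where a whole thing is asked for, a point or a joint stands for the part that bears it (a point fixed in the world has none). Each returns a list of dicts, best first, with "conf" (0 to 1); they miss things now and then, are a little off and sometimes report something else, mostly with a low value. They report only what shows in the picture. A call takes as long as a camera call. They do not tell look-alikes from the thing itself.
- nets.regions_of(camera, label): "pixels" (420x560 bool, what is visible of it) and "point" ([column, row] in pixels, amid what is visible of it).
The state is a dict: "time_s": time; "joint_pos": joint angles; "dq": joint speeds; "tau": joint torques, N m; "eef_pos": TCP position; "tool_rot": TCP orientation; "contact_force": force on the tool from outside, world axes, zero at the start; "torque": the same for the moment, N m; "finger_gap": finger opening in m; "grasp_force": force on a finger pad.
Only numpy, scipy, OpenCV 4.12 (cv2) and the standard library are available. Lean on these libraries where they do the work, as an engineer would, in place of code of your own. Each camera call takes 0.05 s, during which the arm holds its last target. There are 200 camera calls.

### The job

Switch on the compact viewer on the hall shelf: press its square key fully down and let it spring back, then do the same with its round key, leaving the long bar key between them alone. Then take the one canister that has no lid out of the wooden rack and hold it in the air over the viewer's round sloping window for the base check: underside facing the window squarely, centred on it, about 5 cm off the window. Finish while still holding it there, with everything else left where it was.

Things in the scene. Friction and masses are not known exactly. Their poses are not given: they have to be found in the camera images.
- viewer: the viewer, fixed, of black and grey plastic: a flat key deck 28 mm high at its front (local -x, from x = -108 to -58 mm, 134 mm wide) and behind it a housing 120 mm deep and 134 mm wide with a grey head sloping up away from the keys, from about 33 mm high in front to about 87 mm at the back. Origin on the shelf under the middle of the housing, z up
- window: the viewer's round white window, 60 mm diameter in a black bezel of 74 mm, fixed on the sloping head. Origin at the centre of its outer face, about 64 mm above the shelf; z points squarely out of the window, 0.42 rad (24 degrees) from vertical, leaning towards the key side
- key_square (a joint): the square key, white, 21 x 21 mm, 9 mm up at rest; joint value 0 = up, 0.005 m = fully down (5 mm of straight downward travel); sprung, starts to move at about 1.2 N and is fully down at about 4.2 N
- key_bar (a joint): the long bar key between the other two, white, 36 x 11 mm, must not be pressed, 9 mm up at rest; joint value 0 = up, 0.005 m = fully down (5 mm of straight downward travel); sprung, starts to move at about 1.2 N and is fully down at about 4.2 N
- key_round (a joint): the round key, white, 22 mm diameter, 9 mm up at rest; joint value 0 = up, 0.005 m = fully down (5 mm of straight downward travel); sprung, starts to move at about 1.2 N and is fully down at about 4.2 N
- key_square_top (a point): centre of the square key's top face, 37 mm above the shelf when up, 44 mm to the +y side of the bar key in the viewer's frame; axes as the viewer's
- key_bar_top (a point): centre of the bar key's top face, 37 mm above the shelf when up, in the middle of the deck; the bar's long side runs along the viewer's x
- key_round_top (a point): centre of the round key's top face, 37 mm above the shelf when up, 44 mm to the -y side of the bar key in the viewer's frame; axes as the viewer's
- rack: fixed wooden rack, 66 x 290 x 16 mm, with four wells in a row along its y, 68 mm apart (at y = -102, -34, 34, 102 mm), 37 mm wide and 8 mm deep. Origin at the centre of its underside, z up
- can_open: the loose canister without a lid, open at the top: grey plastic, 33 mm diameter (34.4 mm at the bead round the top 3.5 mm), 52 mm tall, wall 3 mm, 25 g or so; stands upright in one of the rack's wells with its underside 8 mm above the shelf. Origin at the centre of its underside, z up its axis
- can_lid1: loose canister with its lid on: grey plastic, 33 mm diameter, the closed lid 37 mm wide with a small knob on top, 59 mm tall in all; stands in one of the rack's wells; to be left alone. Origin at the centre of its underside, z up its axis
- can_lid2: loose canister with its lid on: grey plastic, 33 mm diameter, the closed lid 37 mm wide with a small knob on top, 59 mm tall in all; stands in one of the rack's wells; to be left alone. Origin at the centre of its underside, z up its axis
- can_lid3: loose canister with its lid on: grey plastic, 33 mm diameter, the closed lid 37 mm wide with a small knob on top, 59 mm tall in all; stands in one of the rack's wells; to be left alone. Origin at the centre of its underside, z up its axis
- dome: bystander: clear glass paperweight dome, 72 mm diameter, 41 mm high, loose. Origin at the centre of its underside
- dispenser: bystander: white plastic push dispenser for lids, base 75 x 85 mm, 151 mm high, loose, at the back. Origin at the centre of its base's underside
- tripod_head: bystander: black tripod head 97 mm high, 52 mm wide with a side lever reaching 70 mm out, loose, at the back. Origin at the centre of its underside
Mind the look-alikes: they are no part of the job. What is shaped like the viewer but purple is not meant.

How it is judged:
On the way, in this order (a step that is already met when the one before it is completed fails the run):
1. the square key is pressed down, the round key up (value of joint key_square above 0.0035 m and value of joint key_round below 0.0015 m), for 0.05 s.
2. the square key is up again and the round key is pressed down (value of joint key_round above 0.0035 m and value of joint key_square below 0.0015 m), for 0.05 s.
3. both keys are up and the open canister is lifted clear of the rack (value of joint each of key_round, key_square below 0.0015 m and height (world z) of can_open above 0.04 m and contact force between the fingers and can_open above 0.5 N and contact force between can_open and rack below 0.1 N), for 0.2 s.
At the end, for the whole second after the job is handed in: the open canister is held still by the fingers, touching nothing else, its underside centre within 12 mm of the window's axis in each of the window's x and y and 35 to 65 mm off the window's face, its axis within 0.15 rad of the window's normal with the underside towards the window; both keys are up (x of can_open in the frame of window between -0.012 and 0.012 m and y of can_open in the frame of window between -0.012 and 0.012 m and z of can_open in the frame of window between 0.035 and 0.065 m and angle between the z axis of can_open and the z axis of window, either way round below 0.15 rad and angle between can_open's own z axis and vertical below 0.8 rad and linear speed of can_open below 0.02 m/s and angular speed of can_open below 0.15 rad/s and contact force between the fingers and can_open above 0.5 N and contact force between can_open and viewer below 0.1 N and value of joint each of key_square, key_round below 0.0015 m); the arm keeps its last pose, push and grip.
It fails at once if the bar key is pressed (value of joint key_bar above 0.0025 m).
It fails at once if the square and round keys are pressed at once (value of joint each of key_square, key_round above 0.003 m).
It fails at once if a lidded canister, the dome, the dispenser or the tripod head is moved more than 20 mm (distance of any of can_lid1, can_lid2, can_lid3, dome, dispenser, tripod_head from where it was at the start of the episode above 0.02 m).
It also fails if it takes over 64 s, if anything falls off the work surface, if the arm or the gripper's body presses on something with over 40 N, if the wrist force passes 120 N, or if a joint passes its speed limit or range.

## Working session

There is one attempt and no reset: what is moved stays moved. The work goes in short steps, Python scripts to look and compute and a tool call to move; the robot and the scene stay as the last step left them, time stands still between calls to the robot, and variables do not carry over. Pictures are saved under pics/ and viewed, at most 10 in all, crops included, and the job is handed in when it is done.

Besides the shell and the picture viewer there is one more tool, called after "Emit:" by a JSON object that holds its "method" and its "body". step_arm: Moves the arm, as the interface text tells. Its arguments: {"type":"object","properties":{"rows":{"type":"array"},"squeeze":{"type":"number"}},"required":["rows"]}

```bash
mkdir -p pics; cat > h.py <<'E'
import numpy as np,cv2
from plant import status,cams,nets
from scipy.spatial.transform import Rotation as R
def T():
    s=status.get_state();M=np.eye(4);M[:3,:3]=R.from_euler('xyz',s['tool_rot']).as_matrix();M[:3,3]=s['eef_pos'];return M
def cam(n,tool=None):
    i=cams.camera_info(n)
    return np.array(i['mtx']),(np.array(i['world_from_camera']) if n!='wrist' else tool@np.array(i['mount']))
def ray(K,C,p):
    d=C[:3,:3]@np.linalg.solve(K,[p[0],p[1],1.]);return C[:3,3],d/np.linalg.norm(d)
def atz(K,C,p,z):
    o,d=ray(K,C,p);return o+d*(z-o[2])/d[2]
def proj(K,C,P):
    q=np.linalg.inv(C)@np.append(P,1);q=K@q[:3];return q[:2]/q[2]
def tri(rs):
    A=np.zeros((3,3));b=np.zeros(3)
    for o,d in rs:
        Q=np.eye(3)-np.outer(d,d);A+=Q;b+=Q@o
    x=np.linalg.solve(A,b);return x,[np.linalg.norm((np.eye(3)-np.outer(d,d))@(x-o)) for o,d in rs]
E
python3 - <<'E'
from h import *
np.set_printoptions(precision=4,suppress=True)
print(status.get_state())
t=T();ims={n:cams.snapshot(n) for n in('scene','side','wrist')}
for n in ims: cv2.imwrite(f'pics/{n}0.png',ims[n])
for n in ims:
    K,C=cam(n,t);print(n,K[0,0],C)
    for l in['viewer','window','key_square','key_bar','key_round','rack','can_open','can_lid1','dome','dispenser','tripod_head']:
        r=nets.regions_of(n,l);print(l,[(round(q['conf'],2),np.round(q['point']),int(q['pixels'].sum())) for q in r[:5]])
E
```

```text
{'time_s': 0.0, 'joint_pos': array([-0.019 ,  0.4238,  1.6307,  0.0001,  1.0886, -0.019 ]), 'dq': array([ 0.0003,  0.0024,  0.0005, -0.0009, -0.0014, -0.002 ]), 'tau': array([  0.0013, -54.4622, -27.3671,   0.0643,   0.0227,  -0.0002]), 'eef_pos': array([0.6246, 0.    , 0.3019]), 'tool_rot': array([-3.1401, -0.0001,  1.5708]), 'contact_force': array([-0.0514,  0.0039,  0.5635]), 'torque': array([-0.0098, -0.0791, -0.0151]), 'grasp_force': 0.0, 'finger_gap': 0.08760704282769252}
scene 391.47402160356205 [[-0.0884  0.8047 -0.5871  1.0253]
 [ 0.996   0.0623 -0.0646  0.1129]
 [-0.0154 -0.5905 -0.8069  0.7441]
 [ 0.      0.      0.      1.    ]]
viewer [(0.82, array([184., 145.]), 2943), (0.78, array([169., 236.]), 4976), (0.5, array([303., 215.]), 343)]
window [(0.66, array([164., 230.]), 603), (0.54, array([186., 140.]), 343)]
key_square []
key_bar [(0.6, array([184., 211.]), 71)]
key_round [(0.58, array([196., 119.]), 65)]
rack [(0.68, array([346., 222.]), 2590), (0.38, array([273., 302.]), 1051), (0.31, array([392., 209.]), 363)]
can_open [(0.87, array([302., 215.]), 329)]
can_lid1 [(
[... 1313 characters left out ...]
    ]]
viewer [(0.77, array([237., 378.]), 11412)]
window [(0.89, array([254., 388.]), 2760), (0.63, array([174.,  70.]), 6960)]
key_square [(0.66, array([190., 312.]), 302)]
key_bar []
key_round [(0.85, array([174., 388.]), 398), (0.41, array([193., 313.]), 344)]
rack [(0.88, array([172.,  71.]), 6920)]
can_open [(0.6, array([161.,  96.]), 1803)]
can_lid1 [(0.96, array([139.,  19.]), 1964), (0.63, array([379., 143.]), 4248)]
dome [(0.63, array([379., 143.]), 4218), (0.17, array([236., 377.]), 11511)]
dispenser [(0.54, array([421.,   6.]), 337), (0.19, array([171., 387.]), 384)]
tripod_head [(0.77, array([408., 384.]), 741), (0.69, array([419.,   6.]), 319), (0.15, array([173., 388.]), 384)]
```

```bash
python3 - <<'E'
import cv2,numpy as np
a,b=cv2.imread('pics/scene0.png'),cv2.imread('pics/side0.png')
c=np.vstack([np.hstack([cv2.resize(a[80:380,100:500],(400,300)),cv2.resize(b[100:400,150:550],(400,300))]),np.hstack([cv2.resize(cv2.imread('pics/wrist0.png'),(400,300)),np.zeros((300,400,3),np.uint8)])])
cv2.imwrite('pics/all0.png',c)
E
```

```text
(no output)
```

View pics/all0.png

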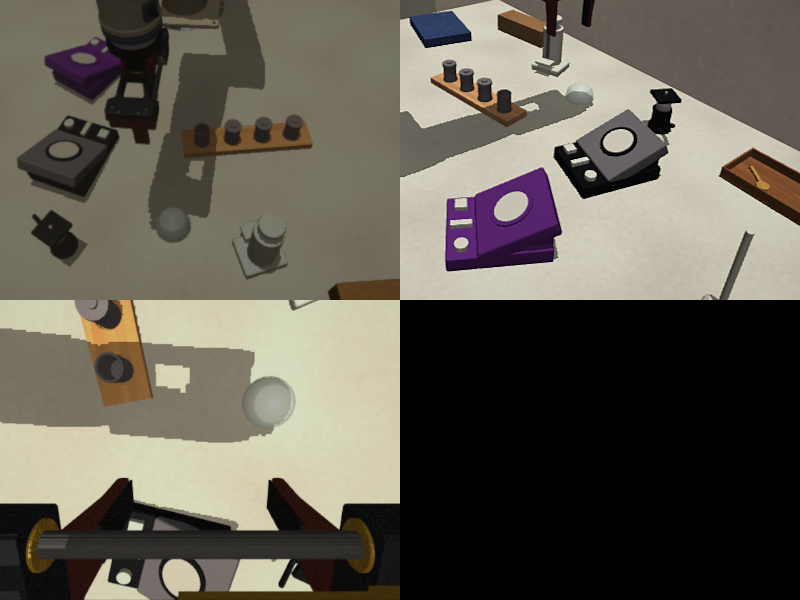

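```bash
cat > fit.py <<'E'
from h import *
from scipy.optimize import least_squares
np.set_printoptions(precision=4,suppress=True)
t=T();cs={n:cam(n,t) for n in('scene','side','wrist')}
ob=[('scene','w',(164,230)),('side','w',(366,244)),('side','s',(315,246)),('side','b',(329,258)),('side','r',(341,273)),('wrist','s',(190,312)),('wrist','r',(174,388))]
def pts(p):
    x,y,a,xk,xw,zk,zw=p;L={'w':(xw,0,zw),'s':(xk,.044,zk),'b':(xk,0,zk),'r':(xk,-.044,zk)};c,s=np.cos(a),np.sin(a)
    return {k:np.array([x+c*v[0]-s*v[1],y+s*v[0]+c*v[1],v[2]]) for k,v in L.items()}
def f(p):
    P=pts(p);r=np.concatenate([proj(*cs[n],P[k])-q for n,k,q in ob]);return np.append(r,[(p[3]+.083)/.003,(p[5]-.037)/.01,(p[6]-.064)/.01])
print(tri([ray(*cs[n],q) for n,k,q in ob if k=='w']))
r=least_squares(f,[.7,-.13,-.3,-.083,0,.037,.064],loss='soft_l1')
print(r.x,r.fun);print(pts(r.x))
print('can',tri([ray(*cs['scene'],(302,215)),ray(*cs['side'],(252,199))]))
for n in cs:
    cams.snapshot(n)
    for q in nets.regions_of(n,'can_open')[:3]:
        ys,xs=np.nonzero(q['pixels']);print(n,q['point'],xs.min(),xs.max(),ys.min(),ys.max())
print('open wrist',atz(*cs['wrist'],(161,92),.055))
for q in nets.regions_of('wrist','rack')[:1]:
    m=q['pixels'].astype(np.uint8);print(cv2.minAreaRect(np.argwhere(m)[:,::-1].astype(np.float32)))
cs_=[ (333,212),(362,210),(393,209),(302,215)]
for c in cs_: print(atz(*cs['scene'],c,.04))
E
python3 fit.py
```

```text
(array([ 0.5941, -0.1987,  0.0567]), [np.float64(0.00010730864462714813), np.float64(0.00010730864462721186)])
[ 0.6006 -0.196  -0.2647 -0.083  -0.0039  0.0369  0.0576] [ 1.2     0.976  -0.3952 -1.8093  4.1095  0.0579  0.0165  0.9541 -1.2588
 -0.0851  0.067   6.0695 -0.23   -0.4494 -0.     -0.0122 -0.6353]
{'w': array([ 0.5968, -0.195 ,  0.0576]), 's': array([ 0.532 , -0.1318,  0.0369]), 'b': array([ 0.5205, -0.1743,  0.0369]), 'r': array([ 0.509 , -0.2167,  0.0369])}
can (array([0.5195, 0.0903, 0.0408]), [np.float64(0.001766204299014889), np.float64(0.0017662042990147435)])
scene [302.3, 214.9] 293 309 203 227
side [250.0, 198.9] 247 260 189 212
wrist [162.7, 96.2] 133 185 74 114
open wrist [0.5253 0.0903 0.055 ]
((161.914306640625, 73.28868865966797), (145.90887451171875, 76.48284912109375), 78.2317123413086)
[0.507  0.1572 0.04  ]
[0.4965 0.2213 0.04  ]
[0.4884 0.29   0.04  ]
[0.5205 0.0891 0.04  ]
```

Emit:
{"method": "step_arm", "body": {"rows": [{"hand": 0,"linear": [-0.56,-0.15,0],"yaw": 0},{"hand": 0,"linear": [-0.56,-0.15,0],"yaw": 0},{"hand": 0,"linear": [-0.56,-0.15,0],"yaw": 0},{"hand": 0,"linear": [-0.56,-0.15,0],"yaw": 0},{"hand": 0,"linear": [-0.56,-0.15,0],"yaw": 0},{"hand": 0,"linear": [-0.56,-0.15,0],"yaw": 0},{"hand": 0,"linear": [-0.56,-0.15,0],"yaw": 0},{"hand": 0,"linear": [-0.56,-0.15,0],"yaw": 0},{"hand": 0,"linear": [-0.56,-0.15,0],"yaw": 0},{"hand": 0,"linear": [-0.56,-0.15,0],"yaw": 0}]}}

```text
time_s: 3.15
eef_pos: [0.5504, -0.2786, 0.3026]
tool_rot: [-3.141, -0.0, 1.573]
contact_force: [-0.5, 0.7, 0.4]
finger_gap: 0.0112
grasp_force: 0.0
```

```bash
cat > look.py <<'E'
from h import *
import pickle
np.set_printoptions(precision=4,suppress=True)
s=status.get_state();print(s['time_s'],s['eef_pos'],s['tool_rot'],s['finger_gap'])
t=T();im=cams.snapshot('wrist');cv2.imwrite('pics/w1.png',im);c=cam('wrist',t)
for l,z in[('window',.064),('key_square',.037),('key_bar',.037),('key_round',.037)]:
    for q in nets.regions_of('wrist',l)[:3]:
        ys,xs=np.nonzero(q['pixels']);m=(xs.mean(),ys.mean());print(l,round(q['conf'],2),np.round(m,1),len(xs),atz(*c,m,z))
E
python3 look.py
```

```text
3.15 [ 0.5504 -0.2786  0.3026] [-3.1415 -0.0003  1.5725] 0.01119545593990138
window 0.69 [ 19.5 134.9] 3362 [ 0.3316 -0.2236  0.064 ]
window 0.64 [339.  102.2] 6367 [ 0.5991 -0.1966  0.064 ]
window 0.52 [243.7  78.8] 565 [ 0.5211 -0.1787  0.064 ]
key_square 0.72 [255.9  26.5] 738 [ 0.5299 -0.1342  0.037 ]
key_bar 0.63 [244.6  79.2] 596 [ 0.5194 -0.1765  0.037 ]
key_round 0.64 [232.4 128.1] 433 [ 0.5074 -0.2183  0.037 ]
```

View pics/w1.png

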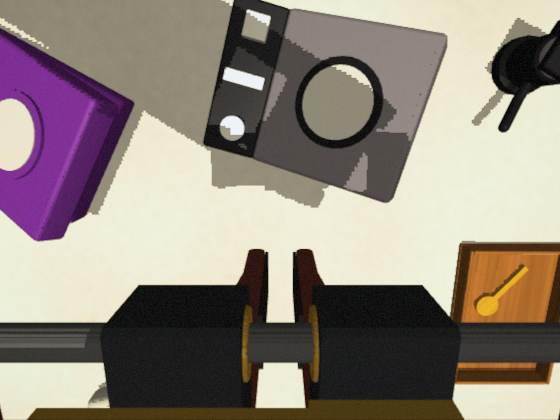

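Emit:
{"method": "step_arm", "body": {"rows": [{"hand": 0,"linear": [0.29,-0.039,0.1],"yaw": 0},{"hand": 0,"linear": [0.29,-0.039,0.1],"yaw": 0},{"hand": 0,"linear": [0.29,-0.039,0.1],"yaw": 0},{"hand": 0,"linear": [0.29,-0.039,0.2],"yaw": 0},{"hand": 0,"linear": [0.29,-0.039,0.3],"yaw": 0},{"hand": 0,"linear": [0.29,-0.039,0.335],"yaw": 0},{"hand": 0,"linear": [0.29,-0.039,0.335],"yaw": 0},{"hand": 0,"linear": [0.29,-0.039,0.335],"yaw": 0}]}}

```text
time_s: 4.2
eef_pos: [0.5309, -0.1349, 0.1355]
tool_rot: [3.142, 0.0, 1.571]
contact_force: [0.1, -0.4, 1.0]
finger_gap: 0.0007
grasp_force: 0.0
```

Emit:
{"method": "step_arm", "body": {"rows": [{"hand": 0,"linear": [0.003,0,0.03],"yaw": 0},{"hand": 0,"linear": [0.003,0,0.036],"yaw": 0},{"hand": 0,"linear": [0.003,0,0.04],"yaw": 0},{"hand": 0,"linear": [0.003,0,0.044],"yaw": 0},{"hand": 0,"linear": [0.003,0,0.044],"yaw": 0}]}}

```text
time_s: 4.7
eef_pos: [0.5307, -0.1335, 0.1135]
tool_rot: [3.141, 0.0, 1.571]
contact_force: [-0.3, 1.2, 3.2]
finger_gap: 0.0005
grasp_force: 1.7
```

Emit:
{"method": "step_arm", "body": {"rows": [{"hand": 0,"linear": [0,0,0.003],"yaw": 0},{"hand": 0,"linear": [0,0,0.005],"yaw": 0},{"hand": 0,"linear": [0,0,0.005],"yaw": 0}]}}

```text
time_s: 5.0
eef_pos: [0.5308, -0.1335, 0.1121]
tool_rot: [3.141, 0.0, 1.571]
contact_force: [-4.4, 1.6, 17.1]
finger_gap: 0.0004
grasp_force: 8.3
```

Emit:
{"method": "step_arm", "body": {"rows": [{"hand": 0,"linear": [0,0,-0.08],"yaw": 0},{"hand": 0,"linear": [0,0,-0.08],"yaw": 0},{"hand": 0,"linear": [-0.169,-0.045,-0.08],"yaw": 0},{"hand": 0,"linear": [-0.169,-0.045,-0.08],"yaw": 0},{"hand": 0,"linear": [-0.169,-0.045,-0.08],"yaw": 0},{"hand": 0,"linear": [-0.169,-0.045,-0.05],"yaw": 0},{"hand": 0,"linear": [-0.169,-0.045,-0.03],"yaw": 0}]}}

```text
time_s: 5.7
eef_pos: [0.5076, -0.2172, 0.1241]
tool_rot: [-3.141, -0.001, 1.571]
contact_force: [-0.6, 0.0, 0.4]
finger_gap: 0.0006
grasp_force: 0.0
```

Commanded z should be ~0.126; go to 0.111 as before.

Emit:
{"method": "step_arm", "body": {"rows": [{"hand": 0,"linear": [-0.002,0,0.015],"yaw": 0},{"hand": 0,"linear": [-0.002,0,0.02],"yaw": 0},{"hand": 0,"linear": [-0.002,0,0.025],"yaw": 0},{"hand": 0,"linear": [-0.002,0,0.028],"yaw": 0},{"hand": 0,"linear": [-0.002,0,0.03],"yaw": 0},{"hand": 0,"linear": [-0.002,0,0.03],"yaw": 0}]}}

```text
time_s: 6.3
eef_pos: [0.5077, -0.2181, 0.112]
tool_rot: [-3.14, -0.001, 1.571]
contact_force: [-6.0, 5.6, 18.8]
finger_gap: 0.0007
grasp_force: 9.0
```

Emit:
{"method": "step_arm", "body": {"rows": [{"hand": 0,"linear": [0,0,-0.1],"yaw": 0},{"hand": 0.9,"linear": [0,0,-0.2],"yaw": 0},{"hand": 0.9,"linear": [0.476,0.025,-0.278],"yaw": 0},{"hand": 0.9,"linear": [0.476,0.025,-0.278],"yaw": 0},{"hand": 0.9,"linear": [0.476,0.025,-0.278],"yaw": 0},{"hand": 0.9,"linear": [0.476,0.025,-0.278],"yaw": 0},{"hand": 0.9,"linear": [0.476,0.025,-0.278],"yaw": 0},{"hand": 0.9,"linear": [0.476,0.025,-0.278],"yaw": 0},{"hand": 0.9,"linear": [0.476,0.025,-0.278],"yaw": 0},{"hand": 0.9,"linear": [0.476,0.025,-0.278],"yaw": 0}]}}

```text
time_s: 7.3
eef_pos: [0.5204, 0.0185, 0.2496]
tool_rot: [3.142, 0.0, 1.571]
contact_force: [-0.4, 0.6, -0.3]
finger_gap: 0.069
grasp_force: 0.0
```

```bash
cat > look2.py <<'E'
from h import *
import pickle,sys
np.set_printoptions(precision=4,suppress=True)
s=status.get_state();print(s['time_s'],s['eef_pos'],s['tool_rot'],s['finger_gap'])
t=T();im=cams.snapshot('wrist');c=cam('wrist',t);cv2.imwrite('pics/%s.png'%sys.argv[1],im)
for q in nets.regions_of('wrist','can_open')[:2]:
    ys,xs=np.nonzero(q['pixels']);e=cv2.minAreaRect(np.c_[xs,ys].astype(np.float32));print(round(q['conf'],2),q['point'],xs.min(),xs.max(),ys.min(),ys.max(),len(xs),atz(*c,q['point'],.04))
E
python3 look2.py c1
```

```text
7.3 [0.5204 0.0185 0.2496] [3.1416 0.0003 1.5707] 0.06899638230909708
0.66 [281.1, 116.7] 254 300 93 141 1827 [0.5216 0.0886 0.04  ]
0.59 [274.4, 400.5] 259 297 392 407 465 [ 0.5157 -0.1662  0.04  ]
```

View pics/c1.png

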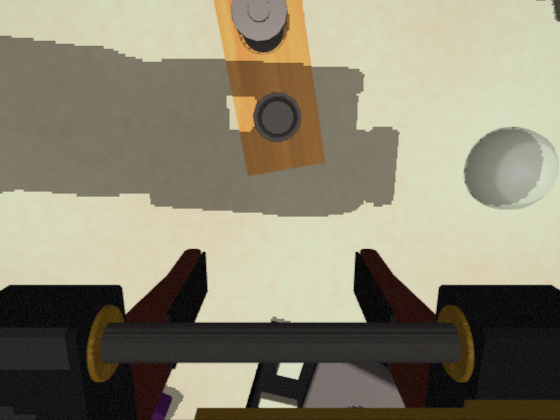

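Emit:
{"method": "step_arm", "body": {"rows": [{"hand": 0.9,"linear": [0.08,-0.08,0],"yaw": 0},{"hand": 0.9,"linear": [0.08,-0.08,0],"yaw": 0},{"hand": 0.9,"linear": [0.08,-0.08,0],"yaw": 0},{"hand": 0.9,"linear": [0.08,-0.08,0],"yaw": 0}]}}

```text
time_s: 7.8
eef_pos: [0.4813, 0.0583, 0.2499]
tool_rot: [3.14, 0.0, 1.57]
contact_force: [0.3, 0.2, 0.4]
finger_gap: 0.0792
grasp_force: 0.0
```

```bash
python3 look2.py c2; python3 - <<'E'
from h import *
np.set_printoptions(precision=4,suppress=True)
A=np.eye(4);B=T();A[:3,:3]=R.from_euler('xyz',[np.pi,0,1.5707]).as_matrix();A[:3,3]=[.5204,.0185,.2496]
rs=[]
for n,t in(('c1',A),('c2',B)):
    g=cv2.medianBlur(cv2.cvtColor(cv2.imread(f'pics/{n}.png'),cv2.COLOR_BGR2GRAY),3)[:240]
    h=cv2.HoughCircles(g,cv2.HOUGH_GRADIENT,1.0,40,param1=100,param2=14,minRadius=19,maxRadius=27);print(n,h)
    h=[c for c in h[0] if abs(c[0]-(277 if n=='c1' else 340))<45 and 80<c[1]<240][0]
    rs.append(ray(*cam('wrist',t),h[:2]));print(h,atz(*cam('wrist',t),h[:2],.059))
print(tri(rs))
E
```

```text
7.8 [0.4813 0.0583 0.2499] [3.1405 0.0001 1.5703] 0.07922147658379765
0.68 [331.4, 168.8] 305 353 147 197 1870 [0.5222 0.0891 0.04  ]
0.24 [315.7, 78.1] 291 344 47 104 2489 [0.5083 0.156  0.04  ]
c1 [[[276.5 117.5  24.1]
  [260.5  29.5  22.9]]]
[276.5 117.5  24.1] [0.5183 0.0881 0.059 ]
c2 [[[330.5 172.5  23. ]
  [316.5  82.5  21.8]]]
[330.5 172.5  23. ] [0.5191 0.0888 0.059 ]
(array([0.5186, 0.0885, 0.0594]), [np.float64(0.0005425411780983176), np.float64(0.000542541178098091)])
```

Emit:
{"method": "step_arm", "body": {"rows": [{"hand": 0.9,"linear": [0.06,0.075,0.1],"yaw": -0.1},{"hand": 0.9,"linear": [0.06,0.075,0.2],"yaw": -0.1},{"hand": 0.9,"linear": [0.06,0.075,0.2],"yaw": -0.1},{"hand": 0.9,"linear": [0.06,0.075,0.2],"yaw": -0.1},{"hand": 0.9,"linear": [0.06,0.075,0.2],"yaw": -0.1},{"hand": 0.9,"linear": [0.06,0.075,0.2],"yaw": -0.1}]}}

```text
time_s: 8.5
eef_pos: [0.5186, 0.0887, 0.1514]
tool_rot: [3.139, 0.0, 1.727]
contact_force: [-0.8, -1.2, 0.1]
finger_gap: 0.0789
grasp_force: 0.0
```

Emit:
{"method": "step_arm", "body": {"rows": [{"hand": 0.9,"linear": [0,0,0.06],"yaw": 0},{"hand": 0.9,"linear": [0,0,0.101],"yaw": 0},{"hand": 0.9,"linear": [0,0,0.101],"yaw": 0},{"hand": 0.2,"linear": [0,0,0.101],"yaw": 0},{"hand": 0.2,"linear": [0,0,0.101],"yaw": 0},{"hand": 0.2,"linear": [0,0,0.101],"yaw": 0},{"hand": 0.2,"linear": [0,0,0.101],"yaw": 0},{"hand": 0.2,"linear": [0,0,0.101],"yaw": 0},{"hand": 0.2,"linear": [0,0,0.101],"yaw": 0},{"hand": 0.2,"linear": [0,0,0.101],"yaw": 0}], "squeeze": 10}}

```text
time_s: 9.5
eef_pos: [0.5181, 0.089, 0.0994]
tool_rot: [3.141, 0.0, 1.728]
contact_force: [-0.7, -0.4, 3.2]
finger_gap: 0.0343
grasp_force: 10.0
```

Emit:
{"method": "step_arm", "body": {"rows": [{"hand": 0.2,"linear": [0,0,-0.004],"yaw": 0},{"hand": 0.2,"linear": [0,0,-0.008],"yaw": 0},{"hand": 0.2,"linear": [-0.008,0,-0.008],"yaw": 0},{"hand": 0.2,"linear": [-0.016,0,-0.008],"yaw": 0},{"hand": 0.2,"linear": [-0.024,0,-0.008],"yaw": 0},{"hand": 0.2,"linear": [-0.032,0,-0.008],"yaw": 0},{"hand": 0.2,"linear": [-0.04,0,-0.008],"yaw": 0},{"hand": 0.2,"linear": [-0.04,0,-0.008],"yaw": 0},{"hand": 0.2,"linear": [-0.04,0,-0.008],"yaw": 0}]}}

```text
time_s: 10.4
eef_pos: [0.5214, 0.069, 0.1031]
tool_rot: [3.141, 0.0, 1.728]
contact_force: [-0.2, 0.2, -0.7]
finger_gap: 0.0326
grasp_force: 10.0
```

```bash
python3 - <<'E'
from h import *
t=T();w=cams.snapshot('wrist');s=cams.snapshot('side')
p=proj(*cam('side'),t[:3,3]-[0,0,.06]).astype(int);print(p)
x,y=p;s=cv2.resize(s[max(0,y-40):y+60,x-65:x+68],(400,300),interpolation=cv2.INTER_CUBIC)
cv2.imwrite('pics/t1.png',np.hstack([cv2.resize(w[120:420,80:480],(400,300)),s]))
E
```

```text
[258 202]
```

View pics/t1.png

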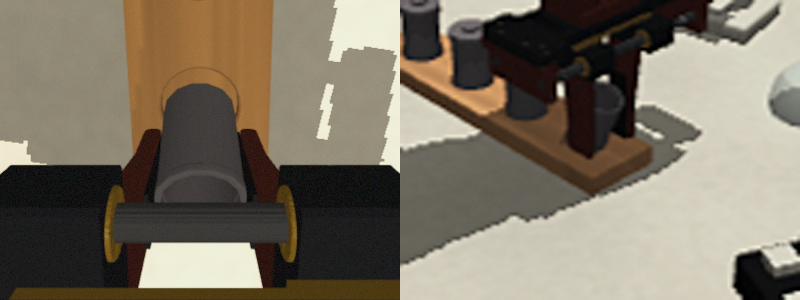

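Emit:
{"method": "step_arm", "body": {"rows": [{"hand": 0.2,"linear": [-0.04,0,0],"yaw": 0},{"hand": 0.2,"linear": [0,0,-0.04],"yaw": 0},{"hand": 0.2,"linear": [0,0,-0.1],"yaw": 0},{"hand": 0.2,"linear": [0,0,-0.2],"yaw": 0},{"hand": 0.2,"linear": [0,0,-0.28],"yaw": 0},{"hand": 0.2,"linear": [0,0,-0.28],"yaw": 0},{"hand": 0.2,"linear": [0,0,-0.28],"yaw": 0}], "squeeze": 20}}

```text
time_s: 11.2
eef_pos: [0.5214, 0.0693, 0.2438]
tool_rot: [3.14, 0.0, 1.728]
contact_force: [-0.3, -0.2, -1.6]
finger_gap: 0.0327
grasp_force: 20.0
```

```bash
python3 - <<'E'
from h import *
t=T();w=cams.snapshot('wrist');s=cams.snapshot('side')
p=proj(*cam('side'),t[:3,3]-[0,0,.06]).astype(int);print(p)
cv2.imwrite('pics/t2w.png',w);cv2.imwrite('pics/t2s.png',s)
x,y=p;s=cv2.resize(s[max(0,y-50):y+50,x-65:x+68],(400,300),interpolation=cv2.INTER_CUBIC)
cv2.imwrite('pics/t2.png',np.hstack([cv2.resize(w[120:420,80:480],(400,300)),s]))
E
```

```text
[258 146]
```

View pics/t2.png

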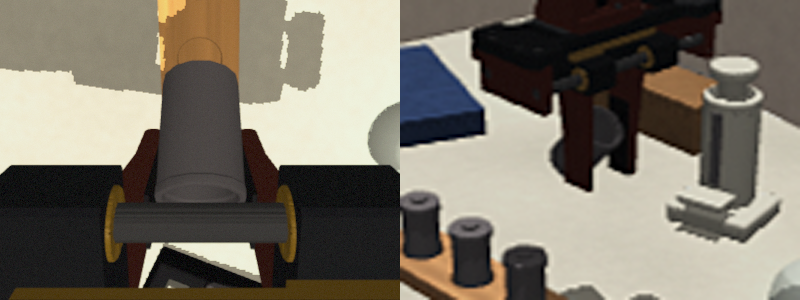

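```bash
cat > tilt.py <<'E'
from h import *
import sys
from scipy.optimize import minimize
np.set_printoptions(precision=4,suppress=True)
i=cams.camera_info('wrist');K=np.array(i['mtx']);M=np.array(i['mount'])
if len(sys.argv)<2: print(status.get_state()['eef_pos'],status.get_state()['finger_gap']);w=cams.snapshot('wrist')
else: w=cams.snapshot('wrist')
def outline(p):
    th,px,pz,py=p[:4];u=np.array([-np.sin(th),0,-np.cos(th)]);v=np.array([np.cos(th),0,-np.sin(th)]);y=np.array([0,1,0])
    a=np.linspace(0,2*np.pi,60);o=np.array([px,py,pz])
    P=[o+h*u+r*(np.cos(b)*v+np.sin(b)*y) for h,r in((0,.0165),(.0485,.0172),(.052,.0172)) for b in a]
    q=np.array([proj(K,M,x) for x in P]);return cv2.convexHull(q.astype(np.float32)).astype(np.float32)
qs=nets.regions_of('wrist','can_open');qs=[q for q in qs if q['pixels'][200:300,240:320].sum()>500]
m=qs[0]['pixels'].astype(np.uint8);print(qs[0]['conf'],m.sum())
ys=np.nonzero(m.sum(1))[0];print(ys.min(),ys.max())
ROW=int(sys.argv[2]) if len(sys.argv)>2 else 312
m[ROW:]=0
def cost(p):
    c=np.zeros_like(m);cv2.fillConvexPoly(c,np.round(outline(p)*16).astype(np.int32),1,shift=4);c[ROW:]=0
    return float((c^m).sum())
best=min((minimize(cost,[a,x,z,0],method='Nelder-Mead',options=dict(initial_simplex=np.array([a,x,z,0])+np.vstack([np.zeros(4),np.diag([.1,.006,.006,.002])]),maxiter=500)) for a in(.2,.42,.7,.95) for x in(0.,.015,.03) for z in(.06,.075,.09)),key=lambda r:r.fun)
for a in (best.x[0]-.1,best.x[0]+.1):
    r=minimize(lambda p:cost([a,*p]),best.x[1:],method='Nelder-Mead');print('at',a,r.fun)
print('theta,base_x,base_z,base_y (tool)',best.x,best.fun)
E
python3 tilt.py
```

```text
[0.5203 0.0692 0.2419] 0.032466063076915984Traceback (most recent call last):
  File "tilt.py", line 14, in <module>
    m=qs[0]['pixels'].astype(np.uint8);print(qs[0]['conf'],m.sum())
      ~~^^^
IndexError: list index out of range
```

```bash
python3 - <<'E'
s=open('tilt.py').read()
a=s.index("qs=nets");b=s.index("ys=np.nonzero")
s=s[:a]+"""g=np.full(w.shape[:2],2,np.uint8);g[:, :225]=0;g[:,335:]=0;g[:140]=0;g[318:]=0;g[215:290,262:300]=1;g[160:318,225:335][g[160:318,225:335]==2]=3
cv2.grabCut(w,g,None,np.zeros((1,65)),np.zeros((1,65)),6,cv2.GC_INIT_WITH_MASK)
m=((g&1)==1).astype(np.uint8);m=cv2.morphologyEx(m,cv2.MORPH_OPEN,np.ones((5,5),np.uint8))
o=w.copy();o[m>0]=(o[m>0]*.5+np.array([0,127,0])).astype(np.uint8)
"""+s[b:]+"""
cv2.polylines(o,[outline(best.x).astype(np.int32)],True,(0,0,255),1);cv2.imwrite('pics/%s.png'%(sys.argv[1] if len(sys.argv)>1 else 'fit'),np.hstack([w[120:420,160:400],o[120:420,160:400]]))
"""
open('tilt.py','w').write(s)
E
python3 tilt.py fit1
```

```text
140 317
at 0.7280945698369391 2716.0
at 0.928094569836939 2700.0
theta,base_x,base_z,base_y (tool) [0.8281 0.043  0.0776 0.0016] 2646.0
```

View pics/fit1.png

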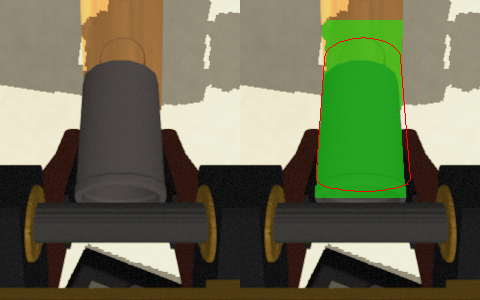

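```bash
python3 - <<'E'
s=open('tilt.py').read()
a=s.index("g=np.full");b=s.index("o=w.copy()")
s=s[:a]+"""f=w.astype(int);m=((f.max(2)-f.min(2)<22)&(f.max(2)<120)&(f.max(2)>25)).astype(np.uint8);m[318:]=0
m[:,:215]=0;m[:,345:]=0
m=cv2.morphologyEx(m,cv2.MORPH_OPEN,np.ones((5,5),np.uint8));n,lb=cv2.connectedComponents(m);m=(lb==lb[235,281]).astype(np.uint8)
"""+s[b:]
open('tilt.py','w').write(s)
E
python3 tilt.py fit2
```

```text
181 317
at 0.6423836694357669 135.0
at 0.8423836694357668 160.0
theta,base_x,base_z,base_y (tool) [0.7424 0.0317 0.0836 0.0004] 82.0
```

View pics/fit2.png

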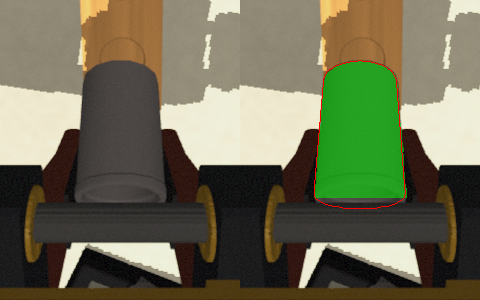

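Emit:
{"method": "step_arm", "body": {"rows": [{"hand": 0.2,"linear": [-0.107,0,0.1],"yaw": 0},{"hand": 0.2,"linear": [-0.107,0,0.1],"yaw": 0},{"hand": 0.2,"linear": [-0.107,0,0.18],"yaw": 0},{"hand": 0.2,"linear": [-0.107,0,0.24],"yaw": 0},{"hand": 0.2,"linear": [-0.107,0,0.26],"yaw": 0},{"hand": 0.2,"linear": [-0.107,0,0.26],"yaw": 0},{"hand": 0.2,"linear": [-0.107,0,0.26],"yaw": 0}]}}

```text
time_s: 12.2
eef_pos: [0.53, 0.0165, 0.1137]
tool_rot: [3.141, 0.0, 1.728]
contact_force: [-0.6, 0.2, 0.3]
finger_gap: 0.0325
grasp_force: 20.0
```

```bash
python3 tilt.py fit3; python3 - <<'E'
from h import *
np.set_printoptions(precision=4,suppress=True)
# rack end edge from c1.png corners (248,175),(324,162) at z=.016
A=np.eye(4);A[:3,:3]=R.from_euler('xyz',[np.pi,0,1.5707]).as_matrix();A[:3,3]=[.5204,.0185,.2496]
c=cam('wrist',A);p=[atz(*c,q,.016) for q in((248,175),(324,162))];t=T()
print(p,t[:3,3],[(np.linalg.inv(t)@np.append(q,1))[:3] for q in p])
E
```

```text
181 317
at 0.6832851292290819 115.0
at 0.8832851292290819 150.0
theta,base_x,base_z,base_y (tool) [0.7833 0.0325 0.0817 0.0004] 68.0
[array([0.4936, 0.0408, 0.016 ]), array([0.5578, 0.0519, 0.016 ])] [0.5303 0.0166 0.1142] [array([ 0.0297, -0.0326,  0.0982]), array([0.0305, 0.0326, 0.0983])]
```

Emit:
{"method": "step_arm", "body": {"rows": [{"hand": 0.2,"linear": [0,0,0.014],"yaw": 0},{"hand": 0.2,"linear": [0,0,0.014],"yaw": 0},{"hand": 0.2,"linear": [0.01,0,0.014],"yaw": 0},{"hand": 0.2,"linear": [0.016,0,0.013],"yaw": 0},{"hand": 0.2,"linear": [0.022,0,0.012],"yaw": 0},{"hand": 0.2,"linear": [0.028,0,0.01],"yaw": 0},{"hand": 0.2,"linear": [0.034,0,0.008],"yaw": 0},{"hand": 0.2,"linear": [0.034,0,0.008],"yaw": 0}], "squeeze": 6}}

```text
time_s: 13.05
eef_pos: [0.5268, 0.0336, 0.1094]
tool_rot: [3.141, -0.0, 1.728]
contact_force: [0.8, 0.5, 0.1]
finger_gap: 0.0329
grasp_force: 6.0
```

```bash
python3 tilt.py fit4
```

```text
181 317
at 0.645506217747277 125.0
at 0.845506217747277 159.0
theta,base_x,base_z,base_y (tool) [0.7455 0.0317 0.0842 0.0004] 70.0
```

Emit:
{"method": "step_arm", "body": {"rows": [{"hand": 0.2,"linear": [-0.034,0,0],"yaw": 0},{"hand": 0.2,"linear": [-0.034,0,0.011],"yaw": 0},{"hand": 0.2,"linear": [-0.034,0,0.011],"yaw": 0},{"hand": 0.2,"linear": [-0.024,0,0.011],"yaw": 0},{"hand": 0.2,"linear": [-0.018,0,0.011],"yaw": 0},{"hand": 0.2,"linear": [-0.012,0,0.009],"yaw": 0},{"hand": 0.2,"linear": [-0.006,0,0.007],"yaw": 0},{"hand": 0.2,"linear": [0,0,0.005],"yaw": 0},{"hand": 0.2,"linear": [0,0,0.005],"yaw": 0}]}}

```text
time_s: 14.0
eef_pos: [0.5268, 0.0337, 0.1069]
tool_rot: [3.141, -0.0, 1.728]
contact_force: [-0.6, 0.1, -0.2]
finger_gap: 0.0328
grasp_force: 6.0
```

```bash
python3 tilt.py fit5
```

```text
192 317
at 0.4288213373781541 154.0
at 0.628821337378154 131.0
theta,base_x,base_z,base_y (tool) [0.5288 0.0232 0.0897 0.0003] 88.0
```

Emit:
{"method": "step_arm", "body": {"rows": [{"hand": 0.2,"linear": [0.004,0,0],"yaw": 0},{"hand": 0.2,"linear": [0.008,0,-0.001],"yaw": 0},{"hand": 0.2,"linear": [0.008,0,-0.001],"yaw": 0}]}}

```text
time_s: 14.35
eef_pos: [0.5262, 0.0373, 0.1072]
tool_rot: [3.141, 0.0, 1.728]
contact_force: [0.3, -0.6, 1.4]
finger_gap: 0.0322
grasp_force: 6.0
```

```bash
python3 tilt.py fit6
```

```text
197 317
at 0.3584228271624652 144.0
at 0.5584228271624652 156.0
theta,base_x,base_z,base_y (tool) [0.4584 0.02   0.0904 0.0003] 88.0
```

Emit:
{"method": "step_arm", "body": {"rows": [{"hand": 0.2,"linear": [0.003,0,0],"yaw": 0},{"hand": 0.2,"linear": [0.003,0,0],"yaw": 0},{"hand": 0.2,"linear": [-0.05,0,0],"yaw": 0},{"hand": 0.2,"linear": [-0.05,0,0],"yaw": 0},{"hand": 0.2,"linear": [-0.05,0,-0.1],"yaw": 0},{"hand": 0.2,"linear": [-0.05,0,-0.2],"yaw": 0},{"hand": 0.2,"linear": [-0.05,0,-0.28],"yaw": 0},{"hand": 0.2,"linear": [-0.05,0,-0.28],"yaw": 0}], "squeeze": 15}}

```text
time_s: 15.2
eef_pos: [0.5326, 0.013, 0.2522]
tool_rot: [3.132, 0.001, 1.728]
contact_force: [0.7, 0.6, -0.4]
finger_gap: 0.0325
grasp_force: 15.0
```

Emit:
{"method": "step_arm", "body": {"rows": [{"hand": 0.2,"linear": [0,0,0],"yaw": 0.095},{"hand": 0.2,"linear": [0,0,0],"yaw": 0.19},{"hand": 0.2,"linear": [0,0,0],"yaw": 0.285},{"hand": 0.2,"linear": [0,0,0],"yaw": 0.38},{"hand": 0.2,"linear": [0,0,0],"yaw": 0.475},{"hand": 0.2,"linear": [0,0,0],"yaw": 0.57},{"hand": 0.2,"linear": [0,0,0],"yaw": 0.665},{"hand": 0.2,"linear": [0,0,0],"yaw": 0.76},{"hand": 0.2,"linear": [0,0,0],"yaw": 0.855},{"hand": 0.2,"linear": [0,0,0],"yaw": 0.93}]}}

```text
time_s: 16.2
eef_pos: [0.5293, 0.0129, 0.2458]
tool_rot: [-3.141, 0.002, 0.261]
contact_force: [1.6, -0.3, 0.1]
finger_gap: 0.0328
grasp_force: 15.0
```

Emit:
{"method": "step_arm", "body": {"rows": [{"hand": 0.2,"linear": [0,0,0],"yaw": 0.09},{"hand": 0.2,"linear": [0,0,0],"yaw": 0.18},{"hand": 0.2,"linear": [0,0,0],"yaw": 0.27},{"hand": 0.2,"linear": [0,0,0],"yaw": 0.337},{"hand": 0.2,"linear": [0,0,0],"yaw": 0.337},{"hand": 0.2,"linear": [0,0,0],"yaw": 0.337}]}}

```text
time_s: 16.8
eef_pos: [0.5296, 0.0128, 0.2463]
tool_rot: [3.141, 0.002, -0.259]
contact_force: [-0.2, 0.0, 0.2]
finger_gap: 0.0329
grasp_force: 15.0
```

```bash
python3 tilt.py fit7; python3 -c "
from plant import status;s=status.get_state();print(s['eef_pos'],s['tool_rot'],s['joint_pos'])"
```

```text
198 317
at 0.36428095735799926 158.0
at 0.5642809573579992 137.0
theta,base_x,base_z,base_y (tool) [ 0.4643  0.02    0.091  -0.0002] 71.0
[0.5297059  0.01269545 0.24649242] [ 3.14136054e+00  1.17587033e-03 -2.59660297e-01] [1.46725756e-03 3.61640340e-01 1.88241185e+00 1.01374281e-04
 8.98736394e-01 1.83186058e+00]
```

Emit:
{"method": "step_arm", "body": {"rows": [{"hand": 0.2,"linear": [0.158,0.368,0],"yaw": 0},{"hand": 0.2,"linear": [0.158,0.368,0],"yaw": 0},{"hand": 0.2,"linear": [0.158,0.368,0],"yaw": 0},{"hand": 0.2,"linear": [0.158,0.368,0],"yaw": 0},{"hand": 0.2,"linear": [0.158,0.368,0.04],"yaw": 0},{"hand": 0.2,"linear": [0.158,0.368,0.092],"yaw": 0},{"hand": 0.2,"linear": [0.158,0.368,0.092],"yaw": 0},{"hand": 0.2,"linear": [0.158,0.368,0.092],"yaw": 0},{"hand": 0.2,"linear": [0.158,0.368,0.092],"yaw": 0}]}}

```text
time_s: 17.75
eef_pos: [0.5593, -0.1855, 0.2022]
tool_rot: [3.142, -0.001, -0.261]
contact_force: [0.2, -0.2, -0.2]
finger_gap: 0.0327
grasp_force: 15.0
```

```bash
python3 tilt.py fit8; python3 - <<'E'
from h import *
np.set_printoptions(precision=4,suppress=True)
t=T();print(t[:3,3]);th=.46
W=np.array([.598,-.196,.064]);a=-.262;vx=np.array([np.cos(a),np.sin(a),0]);n=-np.sin(.42)*vx+np.array([0,0,np.cos(.42)])
b=(t@[.02,0,.0908,1])[:3];d=b-W;print('base',b,'off n',d@n,'y',d@[-np.sin(a),np.cos(a),0],'x',d@(vx*np.cos(.42)+[0,0,np.sin(.42)]))
s=cams.snapshot('side');w=cams.snapshot('wrist');x,y=proj(*cam('side'),W).astype(int)
for q in nets.regions_of('wrist','window')[:2]: ys,xs=np.nonzero(q['pixels']);print('win',q['conf'],xs.mean(),ys.mean(),len(xs))
cv2.circle(s,(x,y),1,(0,0,255),-1)
cv2.line(s,tuple(proj(*cam('side'),W).astype(int)),tuple(proj(*cam('side'),W+.05*n).astype(int)),(0,0,255),1)
cv2.imwrite('pics/e.png',np.hstack([cv2.resize(w,(400,300)),cv2.resize(s[y-90:y+60,x-100:x+100],(400,300),interpolation=cv2.INTER_CUBIC)]))
E
```

```text
153 317
at 0.6101021952949237 2543.0
at 0.8101021952949237 2564.0
theta,base_x,base_z,base_y (tool) [ 0.7101  0.0249  0.0808 -0.0002] 2535.0
[ 0.5594 -0.1855  0.2024]
base [ 0.5789 -0.1907  0.1117] off n 0.05160448724786482 y 0.00013376841561627602 x 0.0013505563190361683
win 0.77 282.9638614858063 160.3188041071069 9934
```

View pics/e.png

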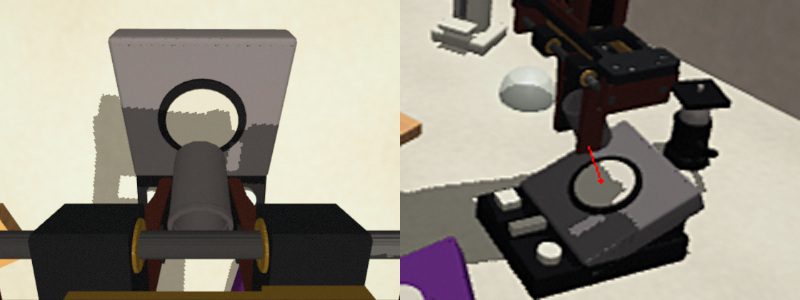

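```bash
python3 - <<'E'
from h import *
np.set_printoptions(precision=4,suppress=True)
t=T();c=cam('wrist',t);print(atz(*c,(283,165),.064))
W=np.array([.598,-.196,.064]);a=-.262;vx=np.array([np.cos(a),np.sin(a),0]);vy=np.array([-np.sin(a),np.cos(a),0]);wx=vx*np.cos(.42)+[0,0,np.sin(.42)]
for v in(wx,-wx,vy,-vy): print(proj(*c,W+.037*v)/1.4)
s=status.get_state();print(s['time_s'],s['grasp_force'])
E
```

```text
[ 0.6004 -0.1982  0.064 ]
[200.3857  78.4756]
[200.1959 156.0352]
[155.5784 121.2642]
[244.9654 121.3712]
17.95 14.99998978630174
```

```bash
python3 -c "
from plant import sign_off;print(sign_off())"
```

```text
the job is handed in; nothing more can be done
None
```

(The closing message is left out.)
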